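# Free the labelled jar from its ratchet clamp

## Robot

A 7-joint arm with a two-finger parallel gripper is mounted at the origin on the work surface. World frame = base frame: x ahead of the robot, y to its left, z up, the work surface at z = 0. Lengths are in mm, angles in rad, forces in N, time in s.
With the tool pointing down it reaches from about 425 to 875 mm from the base axis. Payload 9.9 kg.
Tool frame: the origin (TCP) lies at the very end of the fingers, on their centre line; the grasp point (between the pads) lies 19 mm behind it; y points along the fingers, x is the direction in which the jaws open and shut, and the axes are right-handed (so a half turn about y gives the same grasp; the last joint's range is limited). The gripper opens to 85 mm and grips with 20 to 120 N. Pads are 22 mm wide; open, the fingers measure 114 mm over their backs; the gripper's body (76 mm by 85 mm) begins 54 mm behind the grasp point. The pads swing forward as they close: fully open they stand 13 mm farther back than shut.
Start: joints at [1.155, 0.576, 0.025, 1.437, -0.015, 1.129, -0.057], TCP at [219.883, -638.185, 231.289] pointing down, gripper open.
Joint ranges: [-2.76, 2.76], [-0.34, 2.15], [-1.52, 1.57], [0.19, 2.46], [-1.09, 4.23], [0.17, 1.99], [-2.82, 2.82]. Speed limits (rad/s): [2.22, 2.22, 3.01, 3.01, 3.14, 3.14, 3.14].

## Interface

Orientations are given as [roll, pitch, yaw] about the fixed x, y, z axes, in that order (R = Rz(yaw) Ry(pitch) Rx(roll)).
In Python, from plant import ctrl gives the robot as it stands. The module is installed in compiled form; this text tells all that it offers.
- The arm moves only by the tool carry_out, never from a script. Its argument "motion" is a list that holds one entry, the list of rows, each a list of 7 numbers: the turn, a rotation vector about the tool's x, y, z in degrees, then the shift along the tool's x, y, z in m, then the opening, from 0 (shut) to 1 (fully open). A call has exactly 8 rows; each row shifts and turns the commanded pose from where the row before left it, along the tool's axes as they then stand; what a row does not reach is not made up. A row lasts 1/12 s, in which the tool goes at most 41.7 mm and 7.16 degrees, less where a joint would pass 70% of its speed; a pose out of reach is approached as far as the arm can. A call with a gripper value outside its range is refused whole. The fingers move at their own pace and stop on an object; "squeeze" is the grip in N (left out, the last holds). Time passes only in rows, so rows that do not move let the fingers close, or fill a call up. It gives the time, the measured TCP pose, the force and the opening at its end, in the units of the state.
- ctrl.state(): the state, without advancing time (a new reading comes with each control period).
- ctrl.grab_frame(name): name is "side" or "top"; returns (picture, depth): 384x512x3 uint8, blue, green, red; 384x512 float32, mm along the optical axis (not along the pixel's ray), 0 where there is no reading.
- ctrl.camera_params(name): a dict with "camera_matrix" (3x3 intrinsics, pixels), "world_to_cam" (4x4, takes a point from world to camera coordinates). Camera axes: x right, y up, looking along -z (the intrinsics and any distortion apply to the point x, -y, -z); pixel columns grow to the right and rows downward; lengths in mm; the calibration is good to about 2 mm. A picture is of the moment at which its call begins. camera_params takes no time and is no camera call.
- ctrl.job_done(): hands the job in, once; it reports no verdict.
The state is a dict: "clock": time; "joint_pos": joint angles; "dq": joint speeds; "joint_efforts": joint torques, N m; "ee_pos": TCP position; "eef_rot": TCP orientation; "ft_force": force on the tool from outside, world axes, zero at the start; "torque": the same for the moment, N m; "width": finger opening in mm.
Only numpy, scipy, OpenCV 4.12 (cv2) and the standard library are available. Lean on these libraries where they do the work, as an engineer would, in place of code of your own. Each camera call takes 0.05 s, during which the arm holds its last target.

## Task

Two jars stand in ratchet clamps on the worktop; the one with the green lid is finished. Press its clamp's red release paddle fully down, where it stays, then push that clamp's sliding jaw back along its bar, away from the jar, until it is fully home against the end stop. Leave both jars standing where they are, the orange-lidded jar's clamp latched and everything else undisturbed.

Things in the scene. Friction and masses are not known exactly. Their poses are not given: they have to be found in the camera images.
- green_clamp: Fixed ratchet jar clamp that holds the jar with the green lid. Grey base plate 270 x 110 x 10 mm lying on the worktop; origin at the centre of its underside. Its x axis runs along the bar, from the fixed jaw (at -0.107) past the jar (centre at -0.066) towards the end stop (block 32 mm high on the plate, inner face at +0.115); +x is the direction in which the sliding jaw opens.
- green_jaw (a joint): Travel of this clamp's sliding jaw along the bar, in m: about 0 to 0.005 while closed on the jar, 0.080 fully open against the end stop. The jaw is an aluminium push plate 90 mm wide across the bar, 10 mm thick, from 25 to 105 mm above the worktop, with two grey cheeks behind it; once released it slides with about 3 N, while latched a tooth blocks it in both directions.
- green_push (a point): On this sliding jaw: middle of the push plate's flat jar-side face, 85 mm above the worktop and so 25 mm above the jar's lid and 20 mm below the plate's top edge. Push here along the clamp's +x to open. Axes as the clamp's.
- green_release (a joint): Angle of this clamp's red ratchet release, rad: 0 latched (paddle up, tooth in the rack), 0.30 pressed fully down (tooth out of the rack; it clears the teeth above about 0.2). Its hinge is stiff: it takes about 4 N at the paddle and stays where it is left.
- green_paddle (a point): Centre of the top of the red release paddle (36 mm along the bar, 44 mm across, 6 mm thick), carried on the jaw behind the push plate, 85 mm beyond it along the clamp's +x. Its top is 63.5 mm above the worktop when latched; fully pressed its centre goes 15 mm down and 8 mm along the clamp's +x. It is on a lever hinged 45 mm nearer to the jar.
- green_jar_mid (a point): Centre, half-way up, of the loose glass jar with the green lid, 66 mm across and 50 mm high, standing on the clamp's base plate between its jaws (underside 10 mm, lid top 60 mm above the worktop).
- orange_clamp: Fixed ratchet jar clamp that holds the jar with the orange lid. Grey base plate 270 x 110 x 10 mm lying on the worktop; origin at the centre of its underside. Its x axis runs along the bar, from the fixed jaw (at -0.107) past the jar (centre at -0.066) towards the end stop (block 32 mm high on the plate, inner face at +0.115); +x is the direction in which the sliding jaw opens.
- orange_jaw (a joint): Travel of this clamp's sliding jaw along the bar, in m: about 0 to 0.005 while closed on the jar, 0.080 fully open against the end stop. The jaw is an aluminium push plate 90 mm wide across the bar, 10 mm thick, from 25 to 105 mm above the worktop, with two grey cheeks behind it; once released it slides with about 3 N, while latched a tooth blocks it in both directions.
- orange_push (a point): On this sliding jaw: middle of the push plate's flat jar-side face, 85 mm above the worktop and so 25 mm above the jar's lid and 20 mm below the plate's top edge. Push here along the clamp's +x to open. Axes as the clamp's.
- orange_release (a joint): Angle of this clamp's red ratchet release, rad: 0 latched (paddle up, tooth in the rack), 0.30 pressed fully down (tooth out of the rack; it clears the teeth above about 0.2). Its hinge is stiff: it takes about 4 N at the paddle and stays where it is left.
- orange_paddle (a point): Centre of the top of the red release paddle (36 mm along the bar, 44 mm across, 6 mm thick), carried on the jaw behind the push plate, 85 mm beyond it along the clamp's +x. Its top is 63.5 mm above the worktop when latched; fully pressed its centre goes 15 mm down and 8 mm along the clamp's +x. It is on a lever hinged 45 mm nearer to the jar.
- orange_jar_mid (a point): Centre, half-way up, of the loose glass jar with the orange lid, 66 mm across and 50 mm high, standing on the clamp's base plate between its jaws (underside 10 mm, lid top 60 mm above the worktop).
- shaker: White shaker with a steel cap, 38 mm across, 85 mm high, standing between the clamps; origin at the centre of its underside. Bystander.
- tumbler: Red plastic tumbler, 76 mm across, 100 mm high, beyond the clamps in the middle; origin under its centre. Bystander.
- can: Tin can, 68 mm across, 100 mm high, to the right; origin under its centre. Bystander.
- squeeze: Yellow squeeze bottle, 56 mm across, 170 mm high, to the left; origin under its centre. Bystander.
- bowl: White bowl, 120 mm across, 50 mm high, to the left; origin under its centre. Bystander.
- spatula: Spatula, 240 mm long, lying to the right. Bystander.
Things that resemble listed ones, but are neither listed nor needed, are in the scene too. Leave any blue look-alike of the part that bears green_jar_mid alone. What is shaped like the part that bears orange_jar_mid but blue is not meant.

How it is judged:
By the outcome, as a careful person would: the job done as asked, in the order asked, and still so for the second after the job is handed in, with the robot touching nothing.
It also fails if it takes over 35 s, if anything falls off the work surface, if the arm or the gripper's body presses on something with over 40 N, if the wrist force passes 120 N, or if a joint passes its speed limit or range.

## Working session

There is one attempt and no reset: what is moved stays moved. The work goes in short steps, Python scripts to look and compute and a tool call to move; the robot and the scene stay as the last step left them, time stands still between calls to the robot, and variables do not carry over. Pictures are saved under pics/ and viewed, and the job is handed in when it is done.

Besides the shell and the picture viewer there is one more tool, called after ">>>" by a JSON object that holds its "op" and its "data". carry_out: Moves the arm, as the interface text tells. Its arguments: {"type":"object","properties":{"motion":{"type":"array","items":{"type":"array","items":{"type":"array","items":{"type":"number"}}}},"squeeze":{"type":"number"}},"required":["motion"]}

```bash
mkdir -p pics; python3 - <<'E'
from plant import ctrl
import cv2,numpy as np
for n in("side","top"):
    p,d=ctrl.grab_frame(n); cv2.imwrite(f"pics/{n}0.png",p); np.save(f"pics/{n}0.npy",d)
    c=ctrl.camera_params(n); print({k:np.round(v,3).tolist() if hasattr(v,'shape') else v for k,v in c.items()})
print(ctrl.state())
E
```

```text
{'camera_matrix': [[420.482, 0.0, 252.201], [0.0, 420.482, 185.521], [0.0, 0.0, 1.0]], 'world_to_cam': [[-0.88, -0.475, -0.012, 473.88], [0.344, -0.655, 0.673, -250.261], [-0.327, 0.588, 0.739, -1192.618], [0.0, 0.0, 0.0, 1.0]]}
{'camera_matrix': [[425.493, 0.0, 251.094], [0.0, 425.493, 192.604], [0.0, 0.0, 1.0]], 'world_to_cam': [[0.021, -0.999, 0.026, -29.168], [0.987, 0.025, 0.156, -555.031], [-0.157, 0.023, 0.987, -1133.035], [0.0, 0.0, 0.0, 1.0]]}
{'clock': 0.1, 'joint_pos': array([ 1.15518065,  0.57643983,  0.02484469,  1.43777431, -0.01500108,
        1.12896614, -0.05645579]), 'dq': array([ 0.00059377, -0.00248808,  0.00050109, -0.0026452 ,  0.00095922,
        0.0001757 ,  0.00112812]), 'joint_efforts': array([ 5.01581686e-03, -7.67306900e+01,  2.25792557e+00, -2.86606908e+01,
        1.59722107e-02,  8.63203575e-03, -3.75580612e-05]), 'ee_pos': array([ 219.7794237 , -637.82901013,  230.55185929]), 'eef_rot': array([-1.57086452e+00,  1.40145866e-03, -1.23890154e+00]), 'ft_force': array([ 0.30376265,  0.52894684, -0.00168464]), 'torque': array([ 0.00476687,  0.02081598, -0.00458932]), 'width': 85.21118513615812}
```

View pics/side0.png

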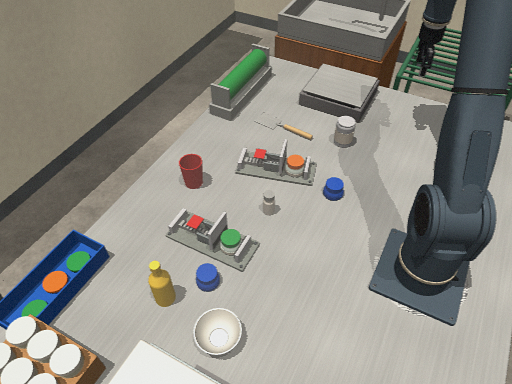

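View pics/top0.png

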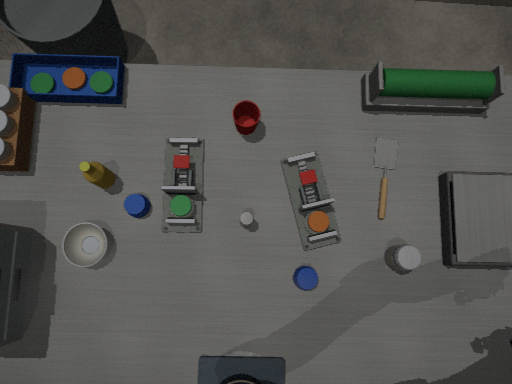

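The side view shows the green-lid jar in its clamp at (230,238) and its red paddle at (195,222). The orange clamp is at (275,165). In the top view the green lid is at (180,206) and its paddle at (181,161). The other candidates are the blue-lidded jars at top (136,205) and (306,278), and the green discs in the blue tray at (42,83) and (101,82). None of those stands in a clamp, so the target is the clamp at top (183,185). I'll confirm with a crop and measure.

```bash
cat > h.py <<'E'
import numpy as np,cv2
from plant import ctrl
def ray(n,uv):
    c=ctrl.camera_params(n);K=np.array(c["camera_matrix"]);T=np.array(c["world_to_cam"])
    D=np.array([(uv[0]-K[0,2])/K[0,0],-(uv[1]-K[1,2])/K[1,1],-1.]);R=T[:3,:3]
    return -R.T@T[:3,3],R.T@D
def onz(n,uv,z):
    o,d=ray(n,uv);return o+d*(z-o[2])/d[2]
def proj(n,P):
    c=ctrl.camera_params(n);K=np.array(c["camera_matrix"]);T=np.array(c["world_to_cam"])
    q=T[:3,:3]@np.asarray(P)+T[:3,3];return K[0,0]*q[0]/-q[2]+K[0,2],K[1,1]*-q[1]/-q[2]+K[1,2]
def tri(a,b):
    (o1,d1),(o2,d2)=ray("top",a),ray("side",b);A=np.c_[d1,-d2]
    t=np.linalg.lstsq(A,o2-o1,rcond=None)[0];p,q=o1+d1*t[0],o2+d2*t[1];return (p+q)/2,np.linalg.norm(p-q)
def blobs(img,lo,hi,roi,mn=20):
    x0,y0,x1,y1=roi;h=cv2.cvtColor(img[y0:y1,x0:x1],cv2.COLOR_BGR2HSV)
    m=cv2.inRange(h,lo,hi);n,_,s,c=cv2.connectedComponentsWithStats(m)
    return [(c[i]+[x0,y0],s[i]) for i in range(1,n) if s[i][4]>mn]
E
python3 - <<'E'
from h import *
t=cv2.imread("pics/top0.png");s=cv2.imread("pics/side0.png")
for nm,lo,hi in(("green",(45,90,40),(85,255,255)),("red",(0,200,90),(6,255,255))):
    print(nm,[ (c.round(1).tolist(),q.tolist()) for c,q in blobs(t,lo,hi,(150,120,215,245))],[ (c.round(1).tolist(),q.tolist()) for c,q in blobs(s,lo,hi,(160,200,265,270))])
a=cv2.resize(t[130:240,150:215],None,fx=5,fy=5,interpolation=cv2.INTER_CUBIC)
b=cv2.resize(s[200:275,160:265],None,fx=4,fy=4,interpolation=cv2.INTER_CUBIC)
o=np.zeros((max(a.shape[0],b.shape[0]),a.shape[1]+b.shape[1],3),np.uint8);o[:a.shape[0],:a.shape[1]]=a;o[:b.shape[0],a.shape[1]:]=b
cv2.imwrite("pics/crop0.png",o)
E
```

```text
green [([180.4, 205.0], [20, 75, 22, 21, 357])] [([229.8, 236.7], [60, 29, 20, 17, 261])]
red [] []
```

View pics/crop0.png

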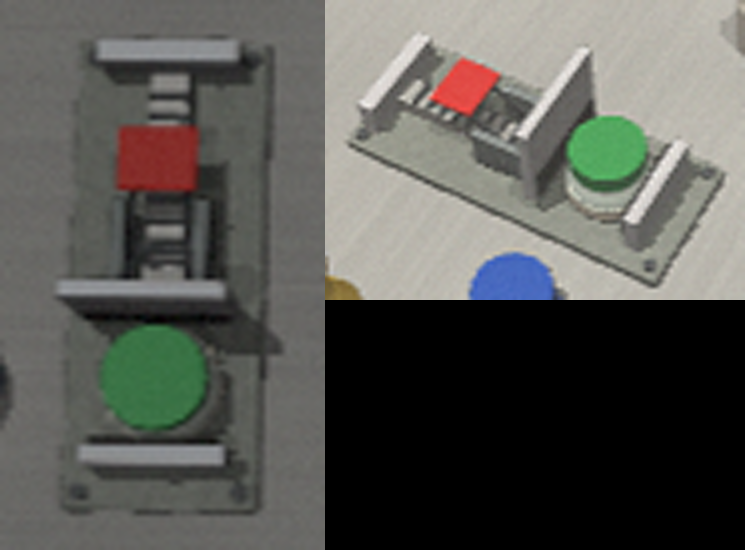

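The crop confirms it: the green lid sits between the jaws at top (180,205), with the red paddle behind the push plate at top about (181.5,161.5). Next I'll get the positions and the axis.

```bash
python3 - <<'E'
from h import *
t=cv2.imread("pics/top0.png");s=cv2.imread("pics/side0.png")
r=blobs(t,(0,150,60),(12,255,255),(150,120,215,245));q=blobs(s,(0,150,60),(10,255,255),(160,200,265,270))
print(r,q)
g1=blobs(t,(45,90,40),(85,255,255),(150,120,215,245))[0][0];g2=blobs(s,(45,90,40),(85,255,255),(160,200,265,270))[0][0]
L=onz("top",g1,58);print("lid tri",tri(g1,g2),"onz",L, onz("side",g2,56))
if r and q:
    P=onz("top",r[0][0],63.5);print("pad tri",tri(r[0][0],q[0][0]),P,onz("side",q[0][0],63.5));v=P-L;print(np.degrees(np.arctan2(v[1],v[0])),np.linalg.norm(v[:2]))
f=lambda x,y,z,n="top":onz(n,(150+(x+.5)/5-.5,130+(y+.5)/5-.5),z).round(1)
print("corners BL,BR,TR",f(61,509,10),f(259,511,10),f(273,45,10))
print("plate top edge L,R jar-side",f(57,299,105),f(225,299,105),"rear",f(57,283,105),f(224,283,105))
print("end stop front",f(98,58,42),f(240,58,42),"fixed jaw",f(79,463,60),f(224,463,60))
g=lambda x,y,z:onz("side",(160+(x-325+.5)/4-.5,200+(y+.5)/4-.5),z).round(1)
print("side: push plate top", g(520,136,105),g(590,48,105),"corners",g(348,142,10),g(657,285,10),g(723,180,10))
for n,i in (("top",t),("side",s)):
    d=np.load(f"pics/{n}0.npy"); 
    if r and q:
        u=r[0][0] if n=="top" else q[0][0]; print(n,d[int(u[1]),int(u[0])])
E
```

```text
[(array([181.21081081, 161.48648649]), array([ 24,  35,  16,  13, 185], dtype=int32))] [(array([194.63909774, 221.39849624]), array([ 27,  15,  16,  14, 133], dtype=int32))]
lid tri (array([515.51099416, 175.12419041,  58.43375162]), np.float64(2.392964614844309)) onz [514.4383002  174.73659708  58.        ] [517.67929126 173.99516853  56.        ]
pad tri (array([635.24857471, 177.90617483,  61.43687536]), np.float64(1.6568136462512009)) [633.98201685 177.27374165  63.5       ] [635.01764157 179.2925754   63.5       ]
1.2158385197030228 119.57063725290831
corners BL,BR,TR [445.1 229.8  10. ] [446.5 119.5  10. ] [715.9 121.9  10. ]
plate top edge L,R jar-side [548.5 220.3 105. ] [550.7 132.9 105. ] rear [556.9 220.7 105. ] [559.1 133.7 105. ]
end stop front [696.4 216.7  42. ] [698.6 137.2  42. ] fixed jaw [466.8 212.3  60. ] [468.6 134.7  60. ]
side: push plate top [555.7 221.5 105. ] [552.7 131.6 105. ] corners [713.  233.5  10. ] [444.2 231.7  10. ] [444.4 130.7  10. ]
top 1166.0781
side 1248.1569
```

The target jaw's push face is at x≈549.5 with the clamp yawed about 1°, so its axis is close to world +x. The paddle is at about (634.5,178). I'll turn the tool to yaw −89° so that tool z is along the clamp's +x, shut the fingers, and cross over at height.

>>> {"op": "carry_out", "data": {"motion": [[[0, 6, 0, 0, 0, 0, 0], [0, 6, 0, 0, 0, 0, 0], [0, 6, 0, 0, 0, 0, 0], [0, 0, 0, -0.032, 0, 0.017, 0], [0, 0, 0, -0.032, 0, 0.017, 0], [0, 0, 0, -0.032, 0, 0.017, 0], [0, 0, 0, -0.032, 0, 0.017, 0], [0, 0, 0, -0.032, 0, 0.017, 0]]], "squeeze": 40}}

```text
clock: 0.77
ee_pos: [302.4, -474.9, 230.9]
eef_rot: [-1.571, 0.001, -1.553]
ft_force: [0.5, -0.7, 0.4]
width: -0.3
```

>>> {"op": "carry_out", "data": {"motion": [[[0, 0, 0, -0.032, 0, 0.017, 0], [0, 0, 0, -0.032, 0, 0.017, 0], [0, 0, 0, -0.032, 0, 0.017, 0], [0, 0, 0, -0.032, 0, 0.017, 0], [0, 0, 0, -0.032, 0, 0.017, 0], [0, 0, 0, -0.032, 0, 0.017, 0], [0, 0, 0, -0.032, 0, 0.017, 0], [0, 0, 0, -0.032, 0, 0.017, 0]]]}}

```text
clock: 1.43
ee_pos: [433.8, -216.6, 231.3]
eef_rot: [-1.571, 0.0, -1.553]
ft_force: [0.7, -1.5, 0.2]
width: 0.0
```

>>> {"op": "carry_out", "data": {"motion": [[[0, 0, 0, -0.032, 0, 0.017, 0], [0, 0, 0, -0.032, 0, 0.017, 0], [0, 0, 0, -0.032, 0, 0.017, 0], [0, 0, 0, -0.032, 0, 0.017, 0], [0, 0, 0, -0.032, 0, 0.017, 0], [0, 0, 0, -0.032, 0, 0.017, 0], [0, 0, 0, -0.032, 0, 0.017, 0], [0, 0, 0, -0.032, 0, 0.017, 0]]]}}

```text
clock: 2.1
ee_pos: [565.3, 41.7, 231.1]
eef_rot: [-1.571, -0.0, -1.553]
ft_force: [0.3, -0.4, 0.5]
width: 0.0
```

>>> {"op": "carry_out", "data": {"motion": [[[0, 0, 0, -0.027, 0, 0.014, 0], [0, 0, 0, -0.027, 0, 0.014, 0], [0, 0, 0, -0.027, 0, 0.014, 0], [0, 0, 0, -0.027, 0, 0.014, 0], [0, 0, 0, -0.026, 0, 0.014, 0], [0, 0, 0, 0, 0.04, 0, 0], [0, 0, 0, 0, 0.04, 0, 0], [0, 0, 0, 0, 0, 0, 0]]]}}

```text
clock: 2.77
ee_pos: [628.2, 174.5, 143.6]
eef_rot: [-1.583, -0.004, -1.552]
ft_force: [-1.3, -1.1, -1.5]
width: 0.1
```

```bash
python3 - <<'E'
from h import *
st=ctrl.state();print(st["ee_pos"],st["eef_rot"])
for n,(x0,y0,x1,y1) in (("top",(140,120,260,240)),("side",(140,100,300,280))):
    p,d=ctrl.grab_frame(n)
    print(n,proj(n,st["ee_pos"]))
    cv2.imwrite(f"pics/{n}1.png",cv2.resize(p[y0:y1,x0:x1],None,fx=3,fy=3,interpolation=cv2.INTER_CUBIC))
E
```

```text
[628.20450363 174.50385731 143.60827008] [-1.5825495  -0.00365198 -1.55169055]
top (np.float64(177.92404628280968), np.float64(156.54975146055554))
side (np.float64(194.38722392286783), np.float64(203.81967744326855))
```

View pics/side1.png

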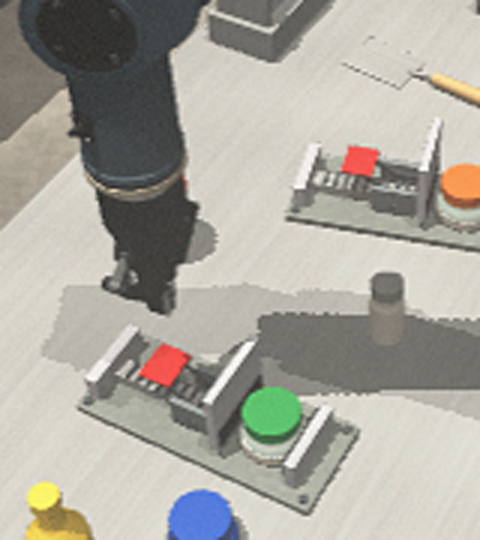

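View pics/top1.png

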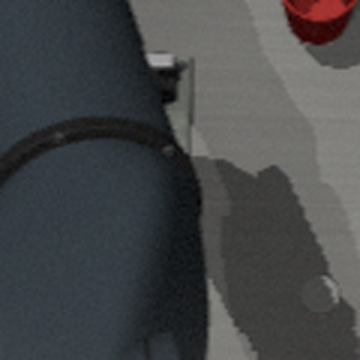

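The side view (crop pixel 162,308, full image 194,203) has the fingertip above the paddle, as predicted from the pose. The top view is blocked by the arm. Everything is undisturbed. Next is the descent.

```bash
python3 -c "
from plant import ctrl
s=ctrl.state();print(s['ee_pos'],s['eef_rot'],s['dq'].round(3),s['joint_pos'].round(2))"
```

```text
[631.76181532 174.68557942 150.58422481] [-1.57416561e+00 -1.24952947e-03 -1.55333935e+00] [ 0.007 -0.051  0.002 -0.055 -0.002  0.01   0.   ] [-0.3   0.62 -0.07  1.59  0.05  0.94 -1.94]
```

>>> {"op": "carry_out", "data": {"motion": [[[0, 0, 0, -0.003, 0.014, 0.001, 0], [0, 0, 0, 0, 0.014, 0, 0], [0, 0, 0, 0, 0.014, 0, 0], [0, 0, 0, 0, 0.014, 0, 0], [0, 0, 0, 0, 0.012, 0, 0], [0, 0, 0, 0, 0.008, 0, 0], [0, 0, 0, 0, 0, 0, 0], [0, 0, 0, 0, 0, 0, 0]]]}}

```text
clock: 3.53
ee_pos: [634.0, 178.2, 76.1]
eef_rot: [-1.57, 0.0, -1.553]
ft_force: [0.4, 0.1, 0.0]
width: -0.2
```

>>> {"op": "carry_out", "data": {"motion": [[[0, 0, 0, 0, 0.006, 0, 0], [0, 0, 0, 0, 0.006, 0, 0], [0, 0, 0, 0, 0.002, 0.001, 0], [0, 0, 0, 0, 0.002, 0.001, 0], [0, 0, 0, 0, 0.002, 0.001, 0], [0, 0, 0, 0, 0.002, 0.001, 0], [0, 0, 0, 0, 0, 0, 0], [0, 0, 0, 0, 0, 0, 0]]]}}

```text
clock: 4.2
ee_pos: [639.9, 178.5, 56.4]
eef_rot: [-1.566, 0.001, -1.554]
ft_force: [6.1, 0.6, 5.6]
width: 0.1
```

>>> {"op": "carry_out", "data": {"motion": [[[0, 0, 0, 0, 0.001, 0.001, 0], [0, 0, 0, 0, 0.001, 0.001, 0], [0, 0, 0, 0, 0.001, 0.001, 0], [0, 0, 0, 0, 0.001, 0.001, 0], [0, 0, 0, 0, 0.001, 0, 0], [0, 0, 0, 0, 0.001, 0, 0], [0, 0, 0, 0, 0, 0, 0], [0, 0, 0, 0, 0, 0, 0]]]}}

```text
clock: 4.87
ee_pos: [643.4, 178.6, 51.0]
eef_rot: [-1.567, 0.001, -1.554]
ft_force: [3.0, -0.3, 11.5]
width: 0.3
```

>>> {"op": "carry_out", "data": {"motion": [[[0, 0, 0, 0, 0.001, 0, 0], [0, 0, 0, 0, 0.001, 0, 0], [0, 0, 0, 0, 0.001, 0, 0], [0, 0, 0, 0, 0.001, 0, 0], [0, 0, 0, 0, 0, 0, 0], [0, 0, 0, 0, 0, 0, 0], [0, 0, 0, 0, 0, 0, 0], [0, 0, 0, 0, 0, 0, 0]]]}}

```text
clock: 5.53
ee_pos: [644.6, 178.7, 49.7]
eef_rot: [-1.564, 0.002, -1.554]
ft_force: [-1.5, -3.7, 33.4]
width: 0.4
```

The release has bottomed out: force rose to 33 N while the tip hardly moved. I'll lift and check.

>>> {"op": "carry_out", "data": {"motion": [[[0, 0, 0, 0, -0.01, 0, 0], [0, 0, 0, 0, -0.02, 0, 0], [0, 0, 0, 0, -0.03, 0, 0], [0, 0, 0, 0, -0.03, 0, 0], [0, 0, 0, 0, -0.03, -0.02, 0], [0, 0, 0, 0, 0, -0.03, 0], [0, 0, 0, 0, 0, -0.03, 0], [0, 0, 0, 0, 0, -0.03, 0]]]}}

```text
clock: 6.2
ee_pos: [529.8, 176.2, 165.4]
eef_rot: [-1.571, 0.0, -1.553]
ft_force: [0.0, 0.9, -0.2]
width: -0.2
```

```bash
python3 - <<'E'
from h import *
st=ctrl.state();print(st["ee_pos"],st["eef_rot"])
p,d=ctrl.grab_frame("side");cv2.imwrite("pics/side2.png",cv2.resize(p[130:280,150:290],None,fx=4,fy=4,interpolation=cv2.INTER_CUBIC))
q=blobs(p,(0,150,60),(10,255,255),(160,200,265,270))
for c,s in q: print(c,s, "z63",onz("side",c,63.5),"z48.5",onz("side",c,48.5))
for z,x in((63.5,634.5),(48.5,642.5)):print(proj("side",(x,178,z)))
print(ctrl.state()["ee_pos"])
E
```

```text
[529.78195038 176.23861849 165.42219244] [-1.57122326e+00  4.79294434e-05 -1.55326011e+00]
[192.83333333 223.24074074] [ 25  18  16  12 108] z63 [635.94670722 187.51350633  63.5       ] z48.5 [643.85648315 178.81527135  48.5       ]
(np.float64(195.02636607756523), np.float64(221.15655200965705))
(np.float64(193.36156413874684), np.float64(223.21730527053217))
[523.11313064 176.08154499 164.83043785]
```

View pics/side2.png

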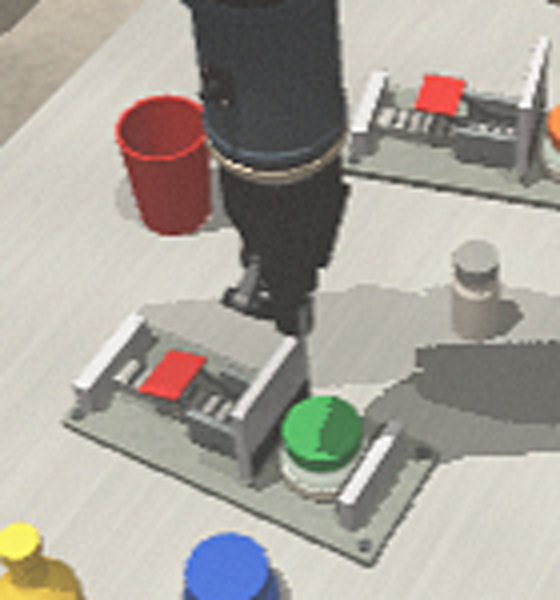

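The paddle is now at (192.8,223.2), which matches the fully pressed prediction of (193.4,223.2); latched would be (195.0,221.2). The jar and orange clamp are unchanged. Next I'll lower the tip between the lid and the push plate's top edge.

>>> {"op": "carry_out", "data": {"motion": [[[0, 0, 0, 0, 0.015, 0, 0], [0, 0, 0, 0, 0.015, 0, 0], [0, 0, 0, 0, 0.015, 0, 0], [0, 0, 0, 0, 0.015, 0, 0], [0, 0, 0, 0, 0.015, 0, 0], [0, 0, 0, 0, 0.01, 0, 0], [0, 0, 0, 0, 0, 0, 0], [0, 0, 0, 0, 0, 0, 0]]]}}

```text
clock: 6.92
ee_pos: [531.2, 176.4, 79.9]
eef_rot: [-1.572, -0.001, -1.553]
ft_force: [0.2, -0.1, 1.0]
width: 0.0
```

>>> {"op": "carry_out", "data": {"motion": [[[0, 0, 0, 0, 0, 0.002, 0], [0, 0, 0, 0, 0, 0.002, 0], [0, 0, 0, 0, 0, 0.003, 0], [0, 0, 0, 0, 0, 0.003, 0], [0, 0, 0, 0, 0, 0.003, 0], [0, 0, 0, 0, 0, 0.003, 0], [0, 0, 0, 0, 0, 0.003, 0], [0, 0, 0, 0, 0, 0.003, 0]]]}}

```text
clock: 7.58
ee_pos: [553.7, 176.7, 80.3]
eef_rot: [-1.571, -0.0, -1.553]
ft_force: [-3.3, -0.7, 2.1]
width: -0.1
```

The jaw slides at about 3 N, so it's released.

>>> {"op": "carry_out", "data": {"motion": [[[0, 0, 0, 0, 0, 0.004, 0], [0, 0, 0, 0, 0, 0.004, 0], [0, 0, 0, 0, 0, 0.004, 0], [0, 0, 0, 0, 0, 0.004, 0], [0, 0, 0, 0, 0, 0.004, 0], [0, 0, 0, 0, 0, 0.004, 0], [0, 0, 0, 0, 0, 0.004, 0], [0, 0, 0, 0, 0, 0.004, 0]]]}}

```text
clock: 8.25
ee_pos: [585.9, 177.2, 80.2]
eef_rot: [-1.571, -0.0, -1.553]
ft_force: [-2.9, -2.0, 1.0]
width: -0.2
```

>>> {"op": "carry_out", "data": {"motion": [[[0, 0, 0, 0, 0, 0.004, 0], [0, 0, 0, 0, 0, 0.004, 0], [0, 0, 0, 0, 0, 0.004, 0], [0, 0, 0, 0, 0, 0.004, 0], [0, 0, 0, 0, 0, 0.003, 0], [0, 0, 0, 0, 0, 0.002, 0], [0, 0, 0, 0, 0, 0.001, 0], [0, 0, 0, 0, 0, 0, 0]]]}}

```text
clock: 8.92
ee_pos: [608.0, 177.9, 80.3]
eef_rot: [-1.57, 0.0, -1.553]
ft_force: [-0.1, -1.4, -0.2]
width: 0.4
```

>>> {"op": "carry_out", "data": {"motion": [[[0, 0, 0, 0, 0, 0.001, 0], [0, 0, 0, 0, 0, 0.001, 0], [0, 0, 0, 0, 0, 0.001, 0], [0, 0, 0, 0, 0, 0.001, 0], [0, 0, 0, 0, 0, 0.001, 0], [0, 0, 0, 0, 0, 0.001, 0], [0, 0, 0, 0, 0, 0.001, 0], [0, 0, 0, 0, 0, 0.001, 0]]]}}

```text
clock: 9.58
ee_pos: [615.6, 178.1, 80.3]
eef_rot: [-1.571, 0.0, -1.553]
ft_force: [-2.2, 0.3, -0.2]
width: -0.0
```

>>> {"op": "carry_out", "data": {"motion": [[[0, 0, 0, 0, 0, 0.001, 0], [0, 0, 0, 0, 0, 0.001, 0], [0, 0, 0, 0, 0, 0.001, 0], [0, 0, 0, 0, 0, 0.001, 0], [0, 0, 0, 0, 0, 0.001, 0], [0, 0, 0, 0, 0, 0, 0], [0, 0, 0, 0, 0, 0, 0], [0, 0, 0, 0, 0, 0, 0]]]}}

```text
clock: 10.25
ee_pos: [620.3, 178.1, 80.3]
eef_rot: [-1.571, 0.0, -1.553]
ft_force: [-4.7, 0.0, 0.9]
width: -0.1
```

>>> {"op": "carry_out", "data": {"motion": [[[0, 0, 0, 0, 0, 0.001, 0], [0, 0, 0, 0, 0, 0.001, 0], [0, 0, 0, 0, 0, 0.001, 0], [0, 0, 0, 0, 0, 0.001, 0], [0, 0, 0, 0, 0, 0, 0], [0, 0, 0, 0, 0, 0, 0], [0, 0, 0, 0, 0, 0, 0], [0, 0, 0, 0, 0, 0, 0]]]}}

```text
clock: 10.92
ee_pos: [620.4, 178.1, 80.3]
eef_rot: [-1.578, -0.001, -1.552]
ft_force: [-19.0, -0.2, 13.7]
width: 0.3
```

The jaw is home: the tip stayed at x=620.4 while the force rose to 19 N. I'll back off along −x, lift, move clear and check.

>>> {"op": "carry_out", "data": {"motion": [[[0, 0, 0, 0, 0, -0.005, 0], [0, 0, 0, 0, 0, -0.01, 0], [0, 0, 0, 0, 0, -0.015, 0], [0, 0, 0, 0, -0.02, -0.01, 0], [0, 0, 0, 0, -0.04, 0, 0], [0, 0, 0, 0, -0.04, 0, 0], [0, 0, 0, 0, -0.04, 0, 0], [0, 0, 0, 0.03, 0, 0, 0]]]}}

```text
clock: 11.58
ee_pos: [589.1, 155.1, 228.8]
eef_rot: [-1.557, 0.008, -1.546]
ft_force: [1.5, 0.8, -0.4]
width: 0.1
```

>>> {"op": "carry_out", "data": {"motion": [[[0, 0, 0, 0.035, 0, -0.015, 0], [0, 0, 0, 0.035, 0, -0.015, 0], [0, 0, 0, 0.035, 0, -0.015, 0], [0, 0, 0, 0.035, 0, -0.015, 0], [0, 0, 0, 0.035, 0, -0.015, 0], [0, 0, 0, 0.035, 0, -0.015, 0], [0, 0, 0, 0.035, 0, -0.015, 0], [0, 0, 0, 0.035, 0, -0.015, 0]]]}}

```text
clock: 12.25
ee_pos: [470.1, -136.9, 220.9]
eef_rot: [-1.568, -0.001, -1.553]
ft_force: [1.2, -0.2, -0.2]
width: -0.1
```

>>> {"op": "carry_out", "data": {"motion": [[[0, 0, 0, 0.035, 0, -0.01, 0], [0, 0, 0, 0.035, 0, -0.01, 0], [0, 0, 0, 0.035, 0, -0.01, 0], [0, 0, 0, 0.035, 0, 0, 0], [0, 0, 0, 0, 0, 0, 0], [0, 0, 0, 0, 0, 0, 0], [0, 0, 0, 0, 0, 0, 0], [0, 0, 0, 0, 0, 0, 0]]]}}

```text
clock: 12.92
ee_pos: [443.1, -274.3, 220.4]
eef_rot: [-1.57, 0.0, -1.552]
ft_force: [-0.4, 0.5, 0.4]
width: -0.1
```

```bash
python3 - <<'E'
from h import *
st=ctrl.state();print(st["clock"],st["ee_pos"],st["ft_force"])
for n,(x0,y0,x1,y1) in (("top",(140,110,340,260)),("side",(140,130,340,280))):
    p,d=ctrl.grab_frame(n);b=cv2.imread(f"pics/{n}0.png")
    rp,rg=((150,120,215,245),)*2 if n=="top" else ((160,200,265,270),)*2
    for nm,lo,hi in(("green",(45,90,40),(85,255,255)),("red",(0,150,60),(10,255,255))):
        for w,i in(("before",b),("now",p)): print(n,nm,w,[c.round(1).tolist() for c,_ in blobs(i,lo,hi,rp)])
    print("pred paddle",proj(n,(720.5,179.5,48.5)))
    cv2.imwrite(f"pics/{n}3.png",cv2.resize(p[y0:y1,x0:x1],None,fx=4,fy=4,interpolation=cv2.INTER_CUBIC))
E
```

```text
12.9167 [ 443.12207439 -274.30578937  220.41281623] [-0.36449325  0.49698752  0.42274448]
top green before [[180.4, 205.0]]
top green now [[180.4, 205.1]]
top red before [[181.2, 161.5]]
top red now [[183.0, 132.0]]
pred paddle (np.float64(182.57888475886054), np.float64(132.60231460119883))
side green before [[229.8, 236.7]]
side green now [[230.0, 236.9]]
side red before [[194.6, 221.4]]
side red now [[171.1, 213.8]]
pred paddle (np.float64(171.82807788595665), np.float64(214.0527476110528))
```

View pics/side3.png

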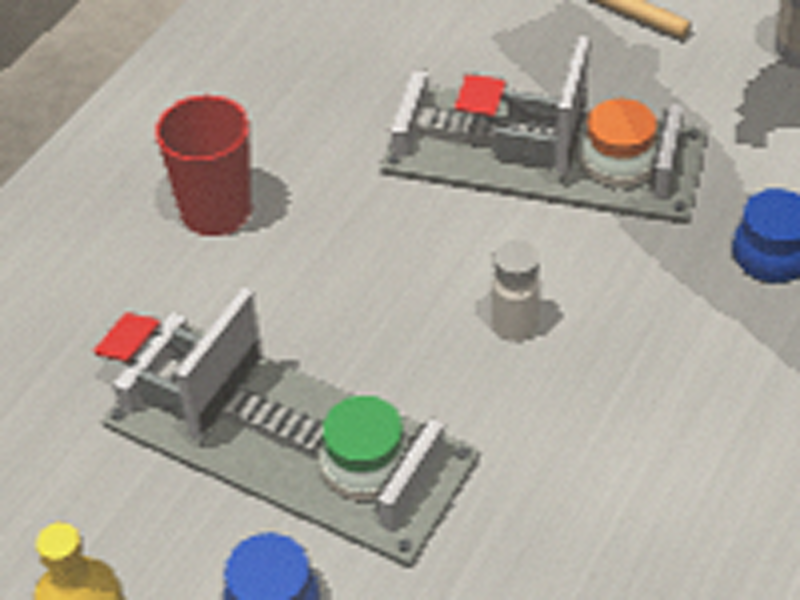

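View pics/top3.png

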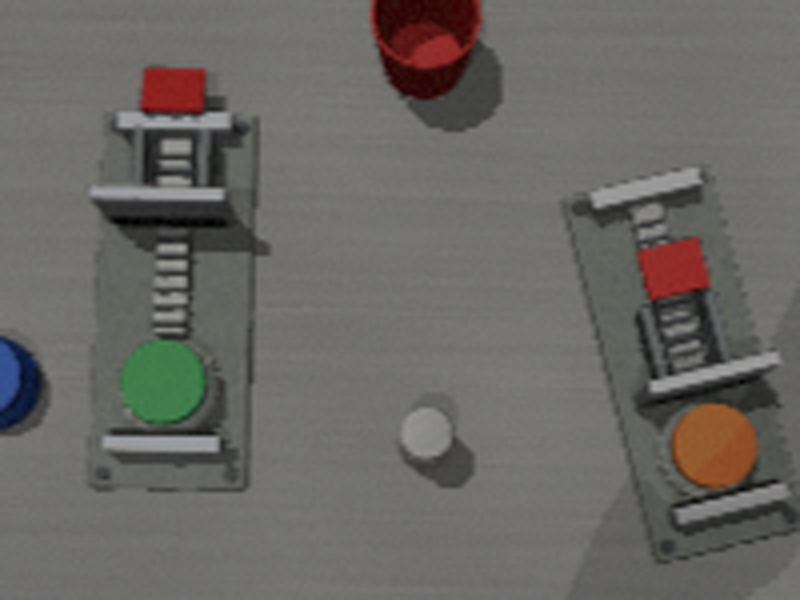

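The green jaw is home: its cheeks touch the end stop at top crop (172,120), and the paddle at (174,90) is down, beyond the stop. The green jar hasn't moved. The orange clamp looks latched, and the shaker and tumbler are standing.

```bash
python3 -c "
from plant import ctrl
print(ctrl.job_done())"
```

```text
the job is handed in; nothing more can be done
None
```

I pressed the green clamp's release paddle fully down, pushed its jaw home against the end stop, moved the arm clear and handed the job in at about 13 s. No verdict was reported.

- **Paddle:** pressing bottomed out at 33 N. In the side view it then sat within 1 px of where a fully pressed paddle should be.
- **Jaw:** it slid at about 3 N. At the stop, the tip stayed at x ≈ 620.4 mm while the force rose to 19 N. In the final pictures the paddle is within 1 px of the fully open, still-pressed position.
- **Green jar:** its lid moved at most 0.2 px in either view.
- **Everything else:** in the final pictures the orange clamp still looks latched with its jar in place, and the shaker and tumbler are standing. I checked these by eye only. The can, bowl and spatula lay wholly or partly outside those crops, so I did not re-check them; the arm crossed the table well above everything.

No check failed or disagreed.

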